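Park the reference disc in its hidden nest

ROBOT

A 7-joint arm with a two-finger parallel gripper is mounted at the origin on a cart in front of the work surface, level with it; the furniture and walls round the work are solid. World frame = base frame: x ahead of the robot, y to its left, z up, the work surface at z = 0. Lengths are in m, angles in rad, forces in N, time in s.
With the tool pointing down it reaches from about 0.4 to 0.875 m from the base axis. Payload 19.3 kg.
Tool frame: the origin (TCP) lies at the very end of the fingers, on their centre line; the grasp point (between the pads) lies manip.grip_depth behind it (manip.grip_depth is the distance from the TCP to the grasp point, in m); z points along the fingers, y is the line along which they close (so a half turn about z gives the same grasp; the last joint's range is limited). The gripper opens to 85 mm and grips with 20 to 120 N. Pads are 22 mm wide; open, the fingers measure 114 mm over their backs; the gripper's body (76 mm by 85 mm) begins 54 mm behind the grasp point. The pads swing forward as they close: fully open they stand 13 mm farther back than shut.
Start: joints at [-1.22, 0.521, -0.036, 1.599, 0.021, 1.021, -0.113], TCP at [0.255, 0.57, 0.231] pointing down, gripper open.
Joint ranges: [-2.91, 2.91], [-0.3, 2.13], [-1.5, 1.42], [0.17, 2.43], [-1.26, 4.41], [0.16, 1.93], [-2.52, 2.52]. Speed limits (rad/s): [1.89, 1.89, 2.39, 2.39, 3.01, 3.01, 3.01].

INTERFACE

Orientations are given as [roll, pitch, yaw] about the fixed x, y, z axes, in that order (R = Rz(yaw) Ry(pitch) Rx(roll)).
In Python, from plant import state, imaging, finish_job, manip gives the robot as it stands.
- The arm moves only by the shell command python3 -m pendant 'ROWS' [OPENING] [FORCE]. ROWS is JSON, a list of rows, each an object with "delta_pos": the shift along the world's x, y, z normalised to -1 to 1, where 1 is 200 mm, a list of three; "angular": the turn, a rotation vector about the world's x, y, z normalised to -1 to 1, where 1 is 60 degrees, a list of three. In form: [{"delta_pos": [x, y, z], "angular": [wx, wy, wz]}, ...]. A call has 1 to 5 rows; each row shifts and turns the commanded pose from where the row before left it; what a row does not reach is not made up. A row lasts 1/8 s, in which the tool goes at most 62.5 mm and 10.7 degrees, less where a joint would pass 70% of its speed; a pose out of reach is approached as far as the arm can. A call with a number of a shift or a turn outside -1 to 1 is refused whole. A call with a gripper value outside its range is refused whole. OPENING is the gripper command: -1 is shut, 1 is fully open, values between are in proportion, set as the call begins (- or left out, the last holds). The fingers move at their own pace and stop on an object; FORCE is the grip in N (left out, the last holds). Time passes only in rows, so rows that do not move let the fingers close. It gives the time, the measured TCP pose, the force, the opening and the grip force at its end, in the units of the state.
- state(): the state, without advancing time (a new reading comes with each control period).
- imaging.capture(name): name is "side" or "top" or "wrist"; returns a dict with "color" (480x640x3 uint8, red, green, blue), "fx", "fy", "cx", "cy" (pixels), "R" (3x3) and "t" (3): a world point X has camera coordinates R X + t; the wrist camera has in their place "tool_from_camera" (4x4, takes a point from camera to tool coordinates, whose origin is the TCP and whose axes are the flange's). Camera axes: x right, y down, z forward; pixel columns grow to the right and rows downward; lengths in m; the calibration is good to about 2 mm. A picture is of the moment at which its call begins: read the wrist's pose just before it. There is no depth.
- finish_job(): hands the job in; it is judged then, once.
Trained networks look in the newest picture that a camera, given by its name, has taken for a name from the list of things; names that differ only in an ending like _2 or _b are one class to them, and where a whole thing is asked for, a point or a joint stands for the part that bears it (a point fixed in the world has none). Each returns a list of dicts, best first, with "confidence" (0 to 1); they miss things now and then, are a little off and sometimes report something else, mostly with a low value. They report only what shows in the picture. A call takes as long as a camera call. They do not tell look-alikes from the thing itself.
- imaging.regions_of(camera, query): "region" (480x640 bool, what is visible of it) and "xy" ([column, row] in pixels, amid what is visible of it).
- imaging.spot_point(camera, query): "xy" ([column, row] in pixels: a listed point, or the origin of a listed thing).
The state is a dict: "clock": time; "joints": joint angles; "qd": joint speeds; "tau": joint torques, N m; "ee_pos": TCP position; "orientation": TCP orientation; "ft_force": force on the tool from outside, world axes, zero at the start; "ft_torque": the same for the moment, N m; "opening": finger opening in m; "gripper_force": force on a finger pad.
Only numpy, scipy, OpenCV 4.12 (cv2) and the standard library are available. Lean on these libraries where they do the work, as an engineer would, in place of code of your own. Each camera call takes 0.05 s, during which the arm holds its last target. There are 200 camera calls.

TASK

Put the steel reference disc away: take it by its red knob, set it on the open loading deck of the blue dust guard and slide it in under the roof, stem in the slot, until it drops flat into the shallow round pocket hidden inside. The pocket is set to a different depth along the channel each day and can hardly be seen, so find it by feel. Keep the disc upright, let go of it once it is fully home, and leave everything else on the bench where it is.

Things in the scene. Friction and masses are not known exactly. Their poses are not given: they have to be found in the camera images.
- disc: Bright ground steel disc, 64 mm diameter, 12 mm thick, with a 9 mm stem and a round red knob standing on it; 80 mm tall in all, about 0.45 kg, starts upright on the bench. Origin: centre of the underside; z up along the stem. Chamfered edges. Its underside slides easily (friction coefficient about 0.2).
- knob (a point): Centre of the disc's red knob, on its axis 61 mm above the underside. The knob is 24 mm in diameter, from 42 to 80 mm above the underside.
- guard: Fixed dust guard, 302 x 104 mm, 39 mm high, pointing roughly to the robot's right. Origin: centre of its underside, on the bench; x along the channel from the loading end inward, y across, z up. Open aluminium loading deck x -151 to -61 mm (top 20 mm high), roofed channel x -61 to +86 mm, solid blue housing x +86 to +151 mm with a low black knob, top 53 mm high.
- deck_spot (a point): Point on top of the loading deck, on the middle line, 51 mm before the mouth and 20 mm above the bench: a good place for the centre of the disc's underside. Side rails on the deck, 84 mm apart and 30 mm high over the bench, run at the inner end into a funnel that guides the disc to the middle.
- mouth (a point): Middle of the edge where the roof begins, 20 mm above the bench; the disc goes in here. Slid level in a firm grip with a light press, it dips at the pocket: the press eases and the pocket's edge stops it; let go there, it falls home. Held up, it passes over the pocket. Shoved by the knob in a loose grip, it may tip nose first and jam at the pocket's rim.
- slot_mid (a point): Middle of the slot in the blue roof, on the roof's top, 38 mm above the bench. The slot is 14 mm wide, runs along the whole roof on the middle line and is open at the mouth: the stem goes through it while the knob travels above the roof. Underside of the roof: 35 mm above the bench.
- channel_floor (a point): Point on the channel floor (19.6 mm above the bench, channel 66 mm wide), 75 mm past the mouth. The half-hidden round pocket, 68 mm across and 6 mm deep, has its centre on the middle line up to 30 mm before or beyond this point; its place is not reported. The floor goes on behind the pocket.
- loupe: Small black folding magnifier, 34 x 44 x 21 mm. Bystander: leave it where it is. Origin: centre of its underside.
- insert_box: Open black tray with small compartments, 50 x 95 x 16 mm. Bystander: leave it where it is. Origin: centre of its underside.
- micrometer: Blue-framed outside micrometer lying flat, 60 x 154 x 16 mm. Bystander: leave it where it is. Origin: centre of its underside.
- caliper: Steel and black caliper lying flat behind the guard, 82 x 216 x 13 mm. Bystander: leave it where it is. Origin: centre of its underside.
- vial: Small sample vial with a blue cap standing upright behind the guard, 26 x 26 x 52 mm. Bystander: leave it where it is. Origin: centre of its underside.
- tape_roll: Roll of tan tape lying flat, 87 x 87 x 19 mm. Bystander: leave it where it is. Origin: centre of its underside.
- stamp: Wooden hand stamp standing upright, 24 x 34 x 60 mm. Bystander: leave it where it is. Origin: centre of its underside.
There are look-alikes about, which are no part of the job. There is more than one size of the disc; the job needs the largest.

How it is judged:
By the outcome, as a careful person would: the job done as asked, in the order asked, and still so for the second after the job is handed in, with the robot touching nothing.
It also fails if it takes over 51 s, if anything falls off the work surface, if the arm or the gripper's body presses on something with over 40 N, if the wrist force passes 120 N, or if a joint passes its speed limit or range.

## Working session

There is one attempt and no reset: what is moved stays moved. The work goes in short steps, Python scripts to look and compute and a shell command to move; the robot and the scene stay as the last step left them, time stands still between calls to the robot, and variables do not carry over. Pictures are saved under pics/ and viewed, at most 10 in all, crops included, and the job is handed in when it is done.

```bash
mkdir -p pics; cat > h.py <<'E'
import numpy as np, cv2
from plant import state, imaging, manip
def ray(c,px):
    d=c["R"].T@np.array([(px[0]-c["cx"])/c["fx"],(px[1]-c["cy"])/c["fy"],1.]); o=-c["R"].T@np.array(c["t"]); return o,d
def atz(c,px,z):
    o,d=ray(c,px); return o+d*(z-o[2])/d[2]
def proj(c,X):
    p=np.array(c["R"])@np.array(X)+c["t"]; return p[0]/p[2]*c["fx"]+c["cx"],p[1]/p[2]*c["fy"]+c["cy"]
E
python3 - <<'E'
from h import *
s=state(); print(s["clock"],s["ee_pos"],s["orientation"],s["opening"],manip.grip_depth)
for n in("top","side"):
    c=imaging.capture(n); c={k:np.array(v) for k,v in c.items()}
    cv2.imwrite(f"pics/{n}0.png",c["color"][:,:,::-1]); np.savez(n,**c)
    print(n,"campos",-c["R"].T@c["t"])
    for q,z in(("knob",.061),("disc",0),("deck_spot",.02),("mouth",.02),("slot_mid",.038),("guard",0)):
        for r in imaging.spot_point(n,q): print(q,r["confidence"],np.round(r["xy"]),np.round(atz(c,r["xy"],z),4))
E
```

```text
0.0 [0.25519991 0.57013698 0.23072894] [-3.14044280e+00  9.48657116e-05  2.72081422e+00] 0.08529238875587411 0.0187
top campos [0.41648619 0.03345409 0.98740573]
knob 0.92 [357. 354.] [ 0.3599 -0.0331  0.061 ]
knob 0.91 [398. 371.] [ 0.3304 -0.1125  0.061 ]
knob 0.75 [344. 300.] [ 0.4627 -0.0071  0.061 ]
disc 0.93 [393. 366.] [ 0.3346 -0.1123  0.    ]
disc 0.79 [355. 349.] [ 0.3667 -0.0342 -0.    ]
disc 0.56 [342. 303.] [ 0.4607 -0.0051  0.    ]
disc 0.22 [312. 153.] [0.7883 0.0683 0.    ]
deck_spot 0.59 [287. 228.] [0.614  0.1148 0.02  ]
mouth 0.77 [311. 223.] [0.6254 0.065  0.02  ]
slot_mid 0.87 [350. 218.] [ 0.6351 -0.0158  0.038 ]
slot_mid 0.21 [239. 154.] [0.7688 0.2221 0.038 ]
guard 0.92 [342. 222.] [ 0.6343 -0.0015  0.    ]
side campos [0.3548313  0.59595527 0.63588518]
knob 0.95 [384. 253.] [0.4639 0.0012 0.061 ]
knob 0.8 [466. 241.] [ 0.3294 -0.0926  0.061 ]
knob 0.55 [437. 259.] [ 0.3712 -0.0227  0.061 ]
disc 0.95 [459. 256.] [ 0.3322 -0.1131  0.    ]
disc 0.93 [380. 274.] [ 0.4679 -0.0035  0.    ]
disc 0.82 [436. 280.] [ 0.3627 -0.0301  0.    ]
deck_spot 0.81 [286. 286.] [0.6154 0.1104 0.02  ]
mouth 0.71 [292. 266.] [0.6255 0.0598 0.02  ]
slot_mid 0.76 [302. 232.] [ 0.6401 -0.0191  0.038 ]
slot_mid 0.67 [300. 252.] [0.618  0.0371 0.038 ]
guard 0.93 [301. 251.] [ 0.6347 -0.0019  0.    ]
```

View pics/top0.png

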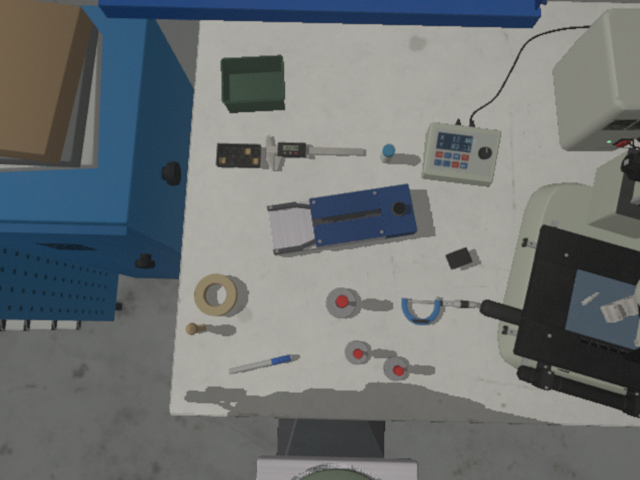

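View pics/side0.png

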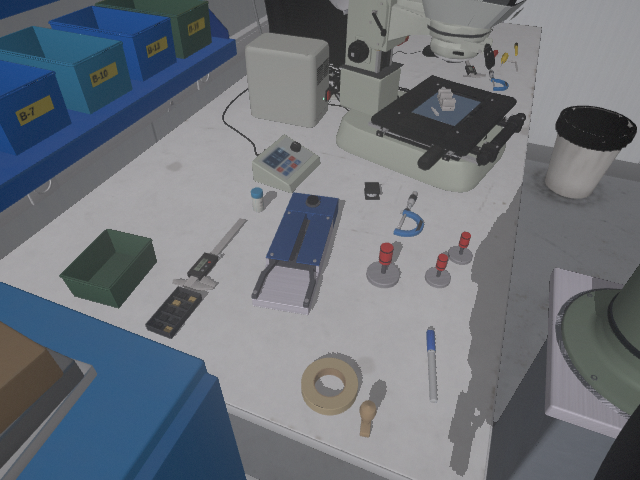

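The top picture shows the guard at (342,220), its deck on the left at (292,228). There are three red-knobbed discs:
- **A:** (342,303), visibly the largest.
- **B:** (357,352), smaller.
- **C:** (398,369), smaller.

I choose A and will check it with sizes and a crop.

```bash
python3 - <<'E'
from h import *
for n in("top","side"):
    c=dict(np.load(n+".npz"))
    for r in imaging.regions_of(n,"disc"):
        m=r["region"].astype(np.uint8); ys,xs=np.nonzero(m)
        L=atz(c,(xs.min(),ys.mean()),.012);Rr=atz(c,(xs.max()+1,ys.mean()),.012)
        print(n,r["confidence"],np.round(r["xy"]),"width mm",1e3*np.linalg.norm(L-Rr))
    # guard axis from blue roof/knobs: region rectangle
    r=imaging.regions_of(n,"guard")[0]; 
    print("guard rect",cv2.minAreaRect(np.argwhere(r["region"])[:,::-1].astype(np.float32)))
    if n=="top":
        im=c["color"]
        a=cv2.resize(im[285:385,320:420],(400,400),interpolation=2); b=cv2.resize(im[175:260,260:430],(800,400),interpolation=2)[:, :400*2]
        b=cv2.resize(b,(800,400)); a=cv2.copyMakeBorder(a[:200+0],0,0,0,400,0)
        cv2.imwrite("pics/crop.png",np.vstack([b,a])[:,:,::-1])
E
```

```text
top 0.92 [398. 369.] width mm 50.57856515967339
top 0.61 [354. 351.] width mm 48.80458444956319
top 0.59 [342. 301.] width mm 62.084269646676894
top 0.48 [238. 154.] width mm 98.20436308682747
guard rect ((340.98779296875, 218.75184631347656), (53.10588455200195, 145.9175567626953), 81.46923065185547)
side 0.88 [462. 254.] width mm 51.01146909307712
side 0.82 [438. 276.] width mm 48.245138147781574
side 0.78 [384. 271.] width mm 65.97630970991898
guard rect ((295.3248291015625, 251.65882873535156), (59.603424072265625, 126.30101776123047), 16.189205169677734)
```

View pics/crop.png

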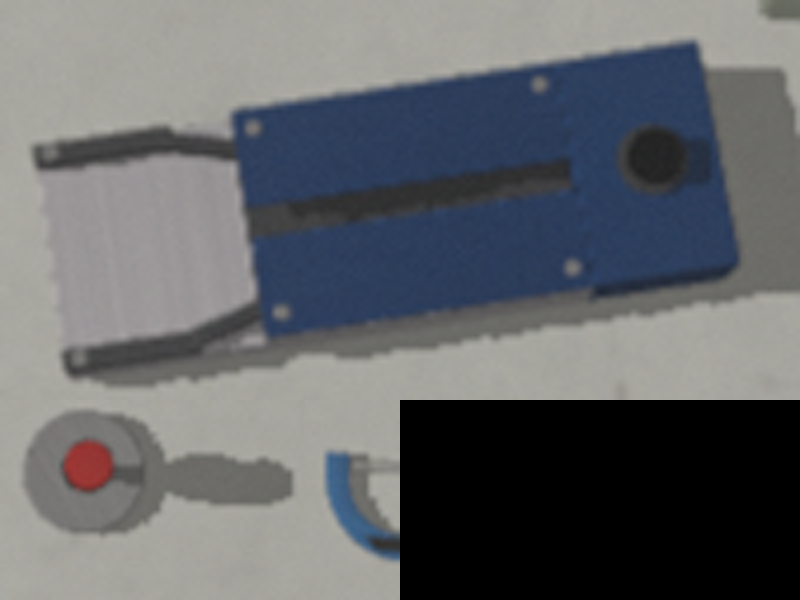

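```bash
python3 -m pendant '[{"delta_pos":[0.1,-0.3,0],"angular":[0,0,0.15]},{"delta_pos":[0.15,-0.3,0],"angular":[0,0,0.15]},{"delta_pos":[0.15,-0.3,0],"angular":[0,0,0.15]},{"delta_pos":[0.1,-0.3,0],"angular":[0,0,0.12]},{"delta_pos":[0.1,-0.3,0],"angular":[0,0,0]}]' 0.3
```

```text
clock: 1.52
ee_pos: [0.3711, 0.2788, 0.2315]
orientation: [3.141, 0.001, -2.964]
ft_force: [1.9, 0.4, -0.1]
opening: 0.0554
gripper_force: 0.0
```

The crop confirms A is the 64 mm disc (about 62–66 mm measured, against about 50 mm for the other two). It also shows the slot's ends clearly, at crop pixels (250,222) and (570,173).

```bash
python3 -m pendant '[{"delta_pos":[0.09,-0.29,-0.05],"angular":[0,0,0]},{"delta_pos":[0.09,-0.29,-0.05],"angular":[0,0,0]},{"delta_pos":[0.09,-0.29,-0.05],"angular":[0,0,0]},{"delta_pos":[0.09,-0.29,-0.05],"angular":[0,0,0]},{"delta_pos":[0.1,-0.25,-0.05],"angular":[0,0,0]}]'
python3 -m pendant '[{"delta_pos":[0,0,0],"angular":[0,0,0]}]'
python3 - <<'E'
from h import *
from scipy.spatial.transform import Rotation as Ro
c=dict(np.load("top.npz")); P=lambda u,v,z: atz(c,(260+(u+.5)/4.706-.5,175+(v+.5)/4.706-.5),z)
print("slot mouth",P(250,222,.038),"slot end",P(570,173,.038),"screws",[P(*q,.038)[:2].round(4) for q in((254,128),(540,84),(281,312),(573,268))],"hk",P(653,155,.053),"hk0",P(653,155,.039))
s=state(); w=imaging.capture("wrist"); cv2.imwrite("pics/w1.png",w["color"][:,:,::-1])
T=np.eye(4);T[:3,:3]=Ro.from_euler("xyz",s["orientation"]).as_matrix();T[:3,3]=s["ee_pos"]
M=T@np.array(w["tool_from_camera"]); R=M[:3,:3].T
cc=dict(w,R=R,t=-R@M[:3,3]); print(s["ee_pos"],"cam",M[:3,3])
for q,z in(("knob",.061),("disc",0)):
    for r in imaging.spot_point("wrist",q): print(q,r["confidence"],np.round(r["xy"]),np.round(atz(cc,r["xy"],z),4))
E
```

```text
clock: 2.15
ee_pos: [0.4629, -0.0034, 0.1813]
orientation: [-3.141, 0.001, -2.966]
ft_force: [1.0, 1.0, 0.2]
opening: 0.0552
gripper_force: 0.0
clock: 2.28
ee_pos: [0.463, -0.0049, 0.1808]
orientation: [-3.141, -0.001, -2.971]
ft_force: [-0.0, 1.6, 0.2]
opening: 0.0554
gripper_force: 0.0
slot mouth [0.62440128 0.06050115 0.038     ] slot end [ 0.65026444 -0.08041277  0.038     ] screws [array([0.6671, 0.06  ]), array([ 0.6907, -0.0668]), array([0.5845, 0.0457]), array([ 0.6074, -0.0819])] hk [ 0.65558326 -0.11478946  0.053     ] hk0 [ 0.6591656  -0.11701056  0.039     ]
[ 0.46302261 -0.00492103  0.18076957] cam [ 0.38419096 -0.01848958  0.32257995]
knob 0.97 [194.  19.] [ 0.3337 -0.1078  0.061 ]
knob 0.83 [301.  84.] [ 0.3599 -0.0335  0.061 ]
disc 0.92 [213.  28.] [ 0.3262 -0.1129  0.    ]
disc 0.87 [303.  91.] [ 0.3595 -0.0347  0.    ]
disc 0.58 [323. 212.] [4.59e-01 1.00e-04 0.00e+00]
```

View pics/w1.png

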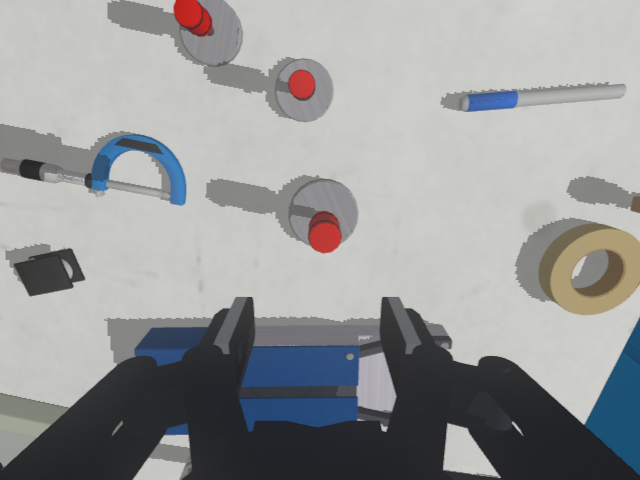

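The wrist view shows disc A at (323,214) with its knob top at (325,236). The two smaller discs are behind it, and the guard lies beyond the fingers.

```bash
cat >> h.py <<'E'
from scipy.spatial.transform import Rotation as Ro
def wrist(name=None):
    s=state(); w=imaging.capture("wrist")
    if name: cv2.imwrite(name,w["color"][:,:,::-1])
    T=np.eye(4);T[:3,:3]=Ro.from_euler("xyz",s["orientation"]).as_matrix();T[:3,3]=s["ee_pos"]
    M=T@np.array(w["tool_from_camera"]); R=M[:3,:3].T
    return s,dict(w,R=R,t=-R@M[:3,3])
def red(c,near,z):
    h=cv2.cvtColor(c["color"],cv2.COLOR_RGB2HSV); m=((h[...,0]<8)|(h[...,0]>172))&(h[...,1]>140)&(h[...,2]>60)
    n,l,st,ce=cv2.connectedComponentsWithStats(m.astype(np.uint8))
    i=min((i for i in range(1,n) if st[i,4]>40),key=lambda i:np.hypot(*(ce[i]-near))); return ce[i],st[i],atz(c,ce[i],z)
E
python3 - <<'E'
from h import *
s,c=wrist()
print(red(c,(325,232),.07)); print(atz(c,(325,236),.08),atz(c,(323,214),.012)); print(proj(c,s["ee_pos"]))
for n,p in(("top",(342,301)),("side",(386,255))):
    print(red(dict(np.load(n+".npz")),p,.066 if n=="top" else .061))
E
```

```text
(array([318.44313725, 236.21568627]), array([303, 221,  32,  31, 765], dtype=int32), array([4.61346077e-01, 3.08159859e-04, 7.00000000e-02]))
[0.45729425 0.00430171 0.08      ] [0.45786449 0.00412969 0.012     ]
(np.float64(317.1584039652973), np.float64(312.2032482465841))
(array([341.70588235, 301.04901961]), array([336, 296,  12,  11, 102], dtype=int32), array([ 0.4612812 , -0.00163815,  0.066     ]))
(array([384.25      , 256.83333333]), array([381, 253,   8,   9,  48], dtype=int32), array([0.46147071, 0.00996455, 0.061     ]))
```

```bash
python3 -m pendant '[{"delta_pos":[-0.015,0.02,-0.17],"angular":[0,0,0]},{"delta_pos":[0,0,-0.17],"angular":[0,0,0]},{"delta_pos":[0,0,-0.17],"angular":[0,0,0]},{"delta_pos":[0,0,-0.1],"angular":[0,0,0]},{"delta_pos":[0,0,0],"angular":[0,0,0]}]'
python3 - <<'E'
from h import *
s,c=wrist("pics/w2.png"); print(s["ee_pos"],s["orientation"]); print(red(c,(318,270),.07))
print(proj(c,[*s["ee_pos"][:2],.08]))
E
```

```text
clock: 3.1
ee_pos: [0.4588, 0.0038, 0.0586]
orientation: [3.141, -0.002, -2.964]
ft_force: [0.0, -0.0, 0.8]
opening: 0.0554
gripper_force: 0.0
[0.45877709 0.00379484 0.05861352] [ 3.14119979e+00 -1.99080045e-03 -2.96364785e+00]
(array([309.30327869, 279.13934426]), array([289, 275,  42,  14, 122], dtype=int32), array([ 0.43840244, -0.00307268,  0.07      ]))
(np.float64(317.2420971538603), np.float64(339.51451190745854))
```

View pics/w2.png

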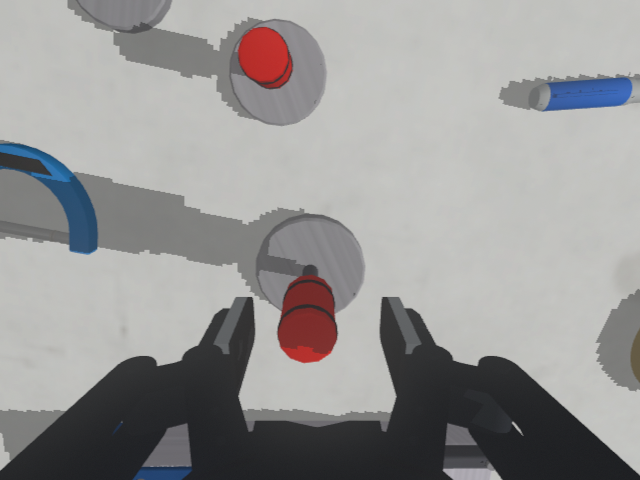

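The knob sits between the fingers at about (307,333), against the grip centre line at (317,339). That is 4 mm to the −y side and about 2 mm near. I correct, go down and grip.

```bash
python3 -m pendant '[{"delta_pos":[-0.008,-0.02,-0.04],"angular":[0,0,0]},{"delta_pos":[0,0,-0.04],"angular":[0,0,0]},{"delta_pos":[0,0,0],"angular":[0,0,0]}]'
python3 -m pendant '[{"delta_pos":[0,0,0],"angular":[0,0,0]},{"delta_pos":[0,0,0],"angular":[0,0,0]},{"delta_pos":[0,0,0],"angular":[0,0,0]},{"delta_pos":[0,0,0],"angular":[0,0,0]}]' -1 70
```

```text
clock: 3.52
ee_pos: [0.4577, -0.0013, 0.043]
orientation: [3.142, -0.001, -2.966]
ft_force: [0.4, 0.2, 0.3]
opening: 0.0554
gripper_force: 0.0
clock: 4.03
ee_pos: [0.4581, -0.0011, 0.0436]
orientation: [-3.142, 0.0, -2.965]
ft_force: [-0.6, -0.0, 6.3]
opening: 0.0226
gripper_force: 68.2
```

```bash
python3 -m pendant '[{"delta_pos":[0,0,0.15],"angular":[0,0,0]},{"delta_pos":[0,0,0.15],"angular":[0,0,0]},{"delta_pos":[0.15,0.12,0],"angular":[0,0,0]},{"delta_pos":[0.22,0.16,0],"angular":[0,0,0]},{"delta_pos":[0.22,0.16,0],"angular":[0,0,0]}]'
python3 -m pendant '[{"delta_pos":[0.19,0.13,0],"angular":[0,0,0]},{"delta_pos":[0,0,0],"angular":[0,0,0]},{"delta_pos":[0,0,-0.06],"angular":[0,0,0]},{"delta_pos":[0,0,0],"angular":[0,0,0]}]'
python3 - <<'E'
from h import *
s=state(); print(s["ee_pos"],s["orientation"],s["opening"],s["ft_force"])
for n in("top","side"):
    c=imaging.capture(n); 
    for q in("knob","disc","deck_spot","mouth","slot_mid"):
        for r in imaging.spot_point(n,q)[:4]:
            z={"knob":.1,"disc":.04,"slot_mid":.038}.get(q,.02); print(n,q,r["confidence"],np.round(r["xy"]),np.round(atz(c,r["xy"],z),4))
    p=(290,225) if n=="top" else (285,270)
    a=c["color"][p[1]-75:p[1]+75,p[0]-100:p[0]+100]; cv2.imwrite(f"pics/{n}1.png",cv2.resize(a,(800,600),interpolation=2)[:,:,::-1])
E
```

```text
clock: 4.65
ee_pos: [0.5768, 0.0877, 0.1032]
orientation: [-3.141, -0.0, -2.966]
ft_force: [0.5, -0.3, -6.3]
opening: 0.0226
gripper_force: 69.9
clock: 5.15
ee_pos: [0.6125, 0.1118, 0.0899]
orientation: [-3.141, -0.003, -2.966]
ft_force: [-0.2, -0.3, -5.4]
opening: 0.0225
gripper_force: 69.9
[0.61247787 0.11181406 0.08991007] [-3.14111975e+00 -2.78013419e-03 -2.96624853e+00] 0.022540323769131947 [-0.21267621 -0.25841112 -5.35158005]
top knob 0.87 [358. 350.] [ 0.3699 -0.0319  0.1   ]
top knob 0.71 [397. 367.] [ 0.3419 -0.1049  0.1   ]
top disc 0.95 [356. 348.] [ 0.3701 -0.0331  0.04  ]
top disc 0.58 [395. 365.] [ 0.3407 -0.11    0.04  ]
top disc 0.3 [455. 260.] [ 0.5523 -0.2326  0.04  ]
top slot_mid 0.83 [348. 216.] [ 0.6395 -0.0128  0.038 ]
side knob 0.97 [468. 241.] [ 0.328  -0.0475  0.1   ]
side knob 0.83 [437. 260.] [0.3685 0.0226 0.1   ]
side knob 0.78 [282. 251.] [0.6218 0.1048 0.1   ]
side knob 0.51 [328. 385.] [0.4557 0.3094 0.1   ]
side disc 0.94 [459. 260.] [ 0.3324 -0.0587  0.04  ]
side disc 0.88 [282. 275.] [0.6255 0.105  0.04  ]
side disc 0.56 [438. 279.] [0.3599 0.0062 0.04  ]
side disc 0.45 [293. 266.] [0.6163 0.0768 0.04  ]
side deck_spot 0.82 [286. 281.] [0.6203 0.101  0.02  ]
side mouth 0.62 [293. 266.] [0.6238 0.0597 0.02  ]
side slot_mid 0.88 [298. 233.] [ 0.6443 -0.0117  0.038 ]
```

View pics/side1.png

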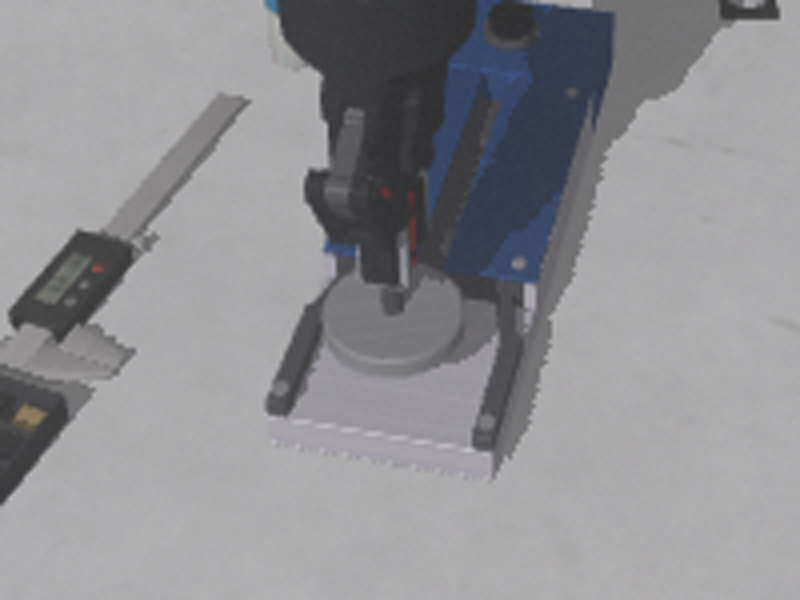

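The disc hangs level over the deck in a firm grip. In the crop its top face is centred at (393,312), the rail ends are at (279,390) and (487,426), and the slot is visible behind.

```bash
python3 - <<'E'
from h import *
c=dict(np.load("side.npz")); P=lambda u,v,z: atz(c,(185+(u+.5)/4-.5,195+(v+.5)/4-.5),z).round(4)
print("disc",P(393,312,.058),"L/R edge",P(322,310,.058),P(463,312,.058),"rails",P(279,390,.030),P(487,426,.030),"screws",P(518,263,.038),P(572,92,.038),"slot",P(447,247,.038),P(492,105,.038))
E
```

```text
disc [0.6171 0.1146 0.058 ] L/R edge [0.6467 0.1256 0.058 ] [0.5885 0.1027 0.058 ] rails [0.6559 0.1536 0.03  ] [0.5624 0.1372 0.03  ] screws [0.5856 0.0467 0.038 ] [ 0.6083 -0.0807  0.038 ] slot [0.6209 0.0498 0.038 ] [ 0.6427 -0.0548  0.038 ]
```

```bash
python3 -m pendant '[{"delta_pos":[-0.012,0,-0.05],"angular":[0,0,0]},{"delta_pos":[0,0,-0.05],"angular":[0,0,0]},{"delta_pos":[0,0,0],"angular":[0,0,0]}]'
python3 -m pendant '[{"delta_pos":[0,0,-0.015],"angular":[0,0,0]},{"delta_pos":[0,0,0],"angular":[0,0,0]}]'
```

```text
clock: 6.12
ee_pos: [0.6108, 0.1126, 0.07]
orientation: [-3.141, -0.002, -2.965]
ft_force: [0.2, 0.1, -5.7]
opening: 0.0226
gripper_force: 70.0
clock: 6.38
ee_pos: [0.6115, 0.1128, 0.0682]
orientation: [-3.142, -0.0, -2.966]
ft_force: [0.7, 0.7, -5.9]
opening: 0.0227
gripper_force: 70.0
```

```bash
python3 -m pendant '[{"delta_pos":[0,0,-0.015],"angular":[0,0,0]},{"delta_pos":[0,0,0],"angular":[0,0,0]}]'
python3 -m pendant '[{"delta_pos":[0,0,-0.01],"angular":[0,0,0]},{"delta_pos":[0,0,0],"angular":[0,0,0]}]'
```

```text
clock: 6.62
ee_pos: [0.6114, 0.1128, 0.0651]
orientation: [-3.142, -0.0, -2.966]
ft_force: [0.2, -0.5, -6.0]
opening: 0.0226
gripper_force: 70.0
clock: 6.88
ee_pos: [0.6118, 0.113, 0.0637]
orientation: [3.141, 0.001, -2.965]
ft_force: [-1.4, 0.5, 0.7]
opening: 0.0226
gripper_force: 70.6
```

```bash
python3 -m pendant '[{"delta_pos":[0.0054,-0.0295,0],"angular":[0,0,0]},{"delta_pos":[0.0054,-0.0295,0],"angular":[0,0,0]},{"delta_pos":[0.0054,-0.0295,0],"angular":[0,0,0]}]'
python3 -m pendant '[{"delta_pos":[0.0054,-0.0295,0],"angular":[0,0,0]},{"delta_pos":[0.0054,-0.0295,0],"angular":[0,0,0]},{"delta_pos":[0.0054,-0.0295,0],"angular":[0,0,0]}]'
```

```text
clock: 7.25
ee_pos: [0.6153, 0.0949, 0.0637]
orientation: [3.141, 0.001, -2.966]
ft_force: [-0.5, 4.5, 6.0]
opening: 0.0225
gripper_force: 71.0
clock: 7.62
ee_pos: [0.6184, 0.0771, 0.0637]
orientation: [3.141, 0.001, -2.966]
ft_force: [-1.9, 3.9, 5.9]
opening: 0.0223
gripper_force: 71.2
```

```bash
python3 -m pendant '[{"delta_pos":[0.0054,-0.0295,0],"angular":[0,0,0]},{"delta_pos":[0.0054,-0.0295,0],"angular":[0,0,0]},{"delta_pos":[0.0054,-0.0295,0],"angular":[0,0,0]},{"delta_pos":[0.0054,-0.0295,0],"angular":[0,0,0]}]'
python3 -m pendant '[{"delta_pos":[0.0054,-0.0295,0],"angular":[0,0,0]},{"delta_pos":[0.0054,-0.0295,0],"angular":[0,0,0]},{"delta_pos":[0.0054,-0.0295,0],"angular":[0,0,0]}]'
```

```text
clock: 8.12
ee_pos: [0.6226, 0.0535, 0.0635]
orientation: [3.141, 0.001, -2.966]
ft_force: [-0.5, 3.6, 4.1]
opening: 0.023
gripper_force: 71.2
clock: 8.5
ee_pos: [0.6257, 0.0357, 0.0633]
orientation: [3.142, 0.0, -2.966]
ft_force: [-0.4, 3.9, 4.4]
opening: 0.0227
gripper_force: 71.3
```

```bash
python3 -m pendant '[{"delta_pos":[0.0036,-0.0197,0],"angular":[0,0,0]},{"delta_pos":[0.0036,-0.0197,0],"angular":[0,0,0]}]'
python3 -m pendant '[{"delta_pos":[0.0027,-0.0148,0],"angular":[0,0,0]},{"delta_pos":[0.0027,-0.0148,0],"angular":[0,0,0]}]'
python3 -m pendant '[{"delta_pos":[0.0027,-0.0148,0],"angular":[0,0,0]},{"delta_pos":[0.0027,-0.0148,0],"angular":[0,0,0]}]'
```

```text
clock: 8.75
ee_pos: [0.627, 0.028, 0.0633]
orientation: [-3.142, -0.0, -2.965]
ft_force: [-1.5, 3.1, 3.9]
opening: 0.0223
gripper_force: 71.2
clock: 9.0
ee_pos: [0.6281, 0.0222, 0.0632]
orientation: [-3.142, -0.0, -2.965]
ft_force: [-0.5, 3.0, 4.3]
opening: 0.0225
gripper_force: 71.2
clock: 9.25
ee_pos: [0.6291, 0.0161, 0.0632]
orientation: [-3.142, -0.0, -2.966]
ft_force: [-1.3, 2.5, 2.7]
opening: 0.0228
gripper_force: 71.1
```

```bash
python3 -m pendant '[{"delta_pos":[0.0027,-0.0148,0],"angular":[0,0,0]},{"delta_pos":[0.0027,-0.0148,0],"angular":[0,0,0]}]'
python3 -m pendant '[{"delta_pos":[0.0027,-0.0148,-0.002],"angular":[0,0,0]},{"delta_pos":[0.0027,-0.0148,0],"angular":[0,0,0]}]'
```

```text
clock: 9.5
ee_pos: [0.6302, 0.0102, 0.0632]
orientation: [-3.142, -0.0, -2.966]
ft_force: [-1.5, 2.2, 2.4]
opening: 0.0224
gripper_force: 71.1
clock: 9.75
ee_pos: [0.6316, 0.0047, 0.0631]
orientation: [3.141, 0.001, -2.965]
ft_force: [-0.7, 3.7, 5.4]
opening: 0.0224
gripper_force: 71.6
```

```bash
python3 -m pendant '[{"delta_pos":[0.0027,-0.0148,0],"angular":[0,0,0]},{"delta_pos":[0.0027,-0.0148,0],"angular":[0,0,0]}]'
python3 -m pendant '[{"delta_pos":[0.0027,-0.0148,0],"angular":[0,0,0]},{"delta_pos":[0.0027,-0.0148,0],"angular":[0,0,0]}]'
```

```text
clock: 10.0
ee_pos: [0.6326, -0.0013, 0.0631]
orientation: [3.141, 0.0, -2.965]
ft_force: [-0.9, 3.8, 5.9]
opening: 0.0221
gripper_force: 71.4
clock: 10.25
ee_pos: [0.6336, -0.0074, 0.063]
orientation: [3.141, 0.0, -2.965]
ft_force: [-1.0, 5.1, 4.4]
opening: 0.0225
gripper_force: 71.3
```

```bash
python3 -m pendant '[{"delta_pos":[0.0018,-0.0098,0],"angular":[0,0,0]},{"delta_pos":[0.0018,-0.0098,0],"angular":[0,0,0]}]'
python3 -m pendant '[{"delta_pos":[0.0018,-0.0098,0],"angular":[0,0,0]},{"delta_pos":[0.0018,-0.0098,0],"angular":[0,0,0]}]'
```

```text
clock: 10.5
ee_pos: [0.6341, -0.0116, 0.0627]
orientation: [-3.141, -0.0, -2.966]
ft_force: [-0.1, 1.7, -4.3]
opening: 0.0226
gripper_force: 70.2
clock: 10.75
ee_pos: [0.6346, -0.0158, 0.0624]
orientation: [-3.141, -0.001, -2.966]
ft_force: [0.5, -0.3, -5.8]
opening: 0.0226
gripper_force: 70.0
```

Press has gone to zero (free weight −5.9 N) with a small dip: the pocket. I lower gently.

```bash
python3 -m pendant '[{"delta_pos":[0,0,-0.008],"angular":[0,0,0]},{"delta_pos":[0,0,0],"angular":[0,0,0]}]'
```

```text
clock: 11.0
ee_pos: [0.6347, -0.0152, 0.061]
orientation: [3.142, -0.001, -2.965]
ft_force: [-0.1, -0.9, -5.7]
opening: 0.0223
gripper_force: 70.1
```

```bash
python3 -m pendant '[{"delta_pos":[0,0,-0.008],"angular":[0,0,0]},{"delta_pos":[0,0,0],"angular":[0,0,0]}]'
python3 -m pendant '[{"delta_pos":[0,0,-0.007],"angular":[0,0,0]},{"delta_pos":[0,0,0],"angular":[0,0,0]}]'
```

```text
clock: 11.25
ee_pos: [0.6348, -0.0151, 0.0595]
orientation: [3.142, -0.0, -2.965]
ft_force: [0.5, 0.3, -5.4]
opening: 0.0223
gripper_force: 70.1
clock: 11.5
ee_pos: [0.6349, -0.0152, 0.0582]
orientation: [-3.142, -0.0, -2.965]
ft_force: [0.9, -0.3, -4.9]
opening: 0.0226
gripper_force: 70.1
```

```bash
python3 -m pendant '[{"delta_pos":[0,0,-0.006],"angular":[0,0,0]},{"delta_pos":[0,0,0],"angular":[0,0,0]}]'
python3 -m pendant '[{"delta_pos":[0,0,-0.003],"angular":[0,0,0]},{"delta_pos":[0,0,0],"angular":[0,0,0]}]'
```

```text
clock: 11.75
ee_pos: [0.6351, -0.015, 0.0573]
orientation: [-3.142, 0.0, -2.965]
ft_force: [-0.5, 0.3, -1.1]
opening: 0.0223
gripper_force: 70.6
clock: 12.0
ee_pos: [0.6352, -0.015, 0.0573]
orientation: [3.142, 0.001, -2.965]
ft_force: [-4.0, 2.2, 8.5]
opening: 0.0222
gripper_force: 72.0
```

It stops firmly 6 mm below channel level, so it is home. I release and back off.

```bash
python3 -m pendant '[{"delta_pos":[0,0,0.002],"angular":[0,0,0]},{"delta_pos":[0,0,0],"angular":[0,0,0]},{"delta_pos":[0,0,0],"angular":[0,0,0]},{"delta_pos":[0,0,0],"angular":[0,0,0]},{"delta_pos":[0,0,0],"angular":[0,0,0]}]' 0.3
python3 -m pendant '[{"delta_pos":[0,0,0.1],"angular":[0,0,0]},{"delta_pos":[0,0,0.2],"angular":[0,0,0]},{"delta_pos":[0,0,0.25],"angular":[0,0,0]},{"delta_pos":[-0.2,0,0.1],"angular":[0,0,0]},{"delta_pos":[-0.2,0,0],"angular":[0,0,0]}]'
python3 -m pendant '[{"delta_pos":[-0.25,0.2,0],"angular":[0,0,0]},{"delta_pos":[-0.25,0.2,0],"angular":[0,0,0]},{"delta_pos":[0,0.2,0],"angular":[0,0,0]},{"delta_pos":[0,0,0],"angular":[0,0,0]}]'
python3 - <<'E'
from h import *
c=imaging.capture("side"); ks=imaging.spot_point("side","knob"); print([(r["confidence"],np.round(r["xy"]),atz(c,r["xy"],.0747).round(4)) for r in ks])
print("expected knob px home",proj(c,[.637,-.015,.0747]))
cv2.imwrite("pics/side2.png",cv2.resize(c["color"][170:320,220:420],(800,600),interpolation=2)[:,:,::-1])
c=imaging.capture("top"); cv2.imwrite("pics/top2.png",c["color"][:,:,::-1])
E
```

```text
clock: 12.62
ee_pos: [0.6349, -0.0152, 0.0569]
orientation: [-3.142, 0.0, -2.966]
ft_force: [-0.3, -0.2, -0.4]
opening: 0.0554
gripper_force: 0.0
clock: 13.25
ee_pos: [0.5548, -0.0152, 0.1898]
orientation: [-3.141, 0.004, -2.966]
ft_force: [0.5, 0.8, 0.0]
opening: 0.056
gripper_force: 0.0
clock: 13.75
ee_pos: [0.4573, 0.1057, 0.1883]
orientation: [3.141, 0.002, -2.961]
ft_force: [0.7, -1.5, 0.1]
opening: 0.0559
gripper_force: 0.0
[(0.87, array([300., 222.]), array([ 0.6376, -0.007 ,  0.0747])), (0.75, array([466., 240.]), array([ 0.3292, -0.0783,  0.0747])), (0.59, array([438., 260.]), array([ 0.3675, -0.0052,  0.0747]))]
expected knob px home (np.float64(302.04137636694423), np.float64(219.32477393164172))
```

View pics/side2.png

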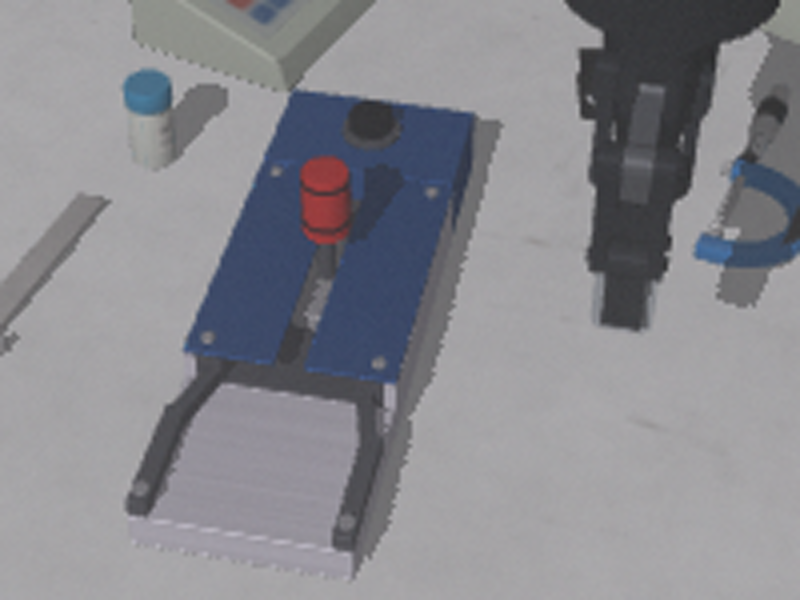

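View pics/top2.png

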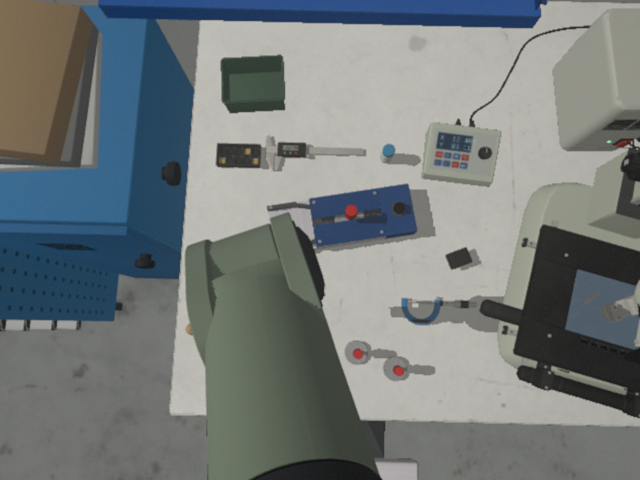

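The knob stands upright over the slot at crop pixel (326,200), close to the roof, as expected for a seated disc. The bystanders in view have not moved, and the arm is clear.

```bash
python3 -c "
from plant import finish_job; print(finish_job())"
```

```text
the job is handed in; nothing more can be done
None
```

The 64 mm disc is in the guard's pocket, flat and upright, about 78 mm past the mouth; I let go of it, moved the arm clear and handed the job in at about 14 s of the 51 s.

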